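Load the drill jig and close it with its drill plate

TASK

Load the drill jig: set the aluminium valve block flat in the nest between the blue corner locators and let go of it, then carry the drill plate over by its yellow bar, wide hole over the thick brass pin and narrow hole over the thin one, and lower it right down, still in the grip, until it rests flush on both pillar shoulders before you release it. Leave the bit case, the screwdriver and the oil bottle where they are.

Things in the scene. Friction and masses are not known exactly. Their poses are not given: they have to be found in the camera images.
- jig: drill jig fixed to the bench: dark steel base 220 x 110 x 16 mm; origin under its centre, at bench level; x along its length towards the thick pin, z up. In its middle four blue L-shaped corner locators with sloped tops frame the nest. At each end stands a steel pillar 30 mm across with a brass locating pin on top
- nest (a point): centre of the nest floor, on top of the jig base, 16 mm above the bench. The nest is 84 mm along the jig's x and 60 mm along its y; the locators' arms are 20 mm long and stand 15 mm above this floor, leaving each long side open for 44 mm in its middle
- thick_pin (a point): axis of the thick brass pin (18 mm across), at the pillar shoulder it stands on, 58 mm above the bench, 75 mm from the jig's centre along +x. The pin is straight for 14 mm above the shoulder, then tapers to 8 mm across over another 12 mm. The plate's underside rests on this shoulder
- thin_pin (a point): axis of the thin brass pin (12 mm across), at its pillar shoulder, 58 mm above the bench, 75 mm from the jig's centre along -x; same heights as the thick pin, tapering to 5 mm across
- block: loose aluminium valve block, 80 x 56 x 40 mm (x, y, z), about 0.45 kg, dark ports on top; origin at the centre of its underside, z up. Either way round fits the nest. Standing in the nest its top is 2 mm below the pillar shoulders
- plate: loose steel-coloured drill plate, 190 x 70 x 12 mm (x, y, z), about 0.5 kg, four small brass bushes, and a grip bar on top; origin at the centre of its underside; x along its length towards the wide hole, z up
- grip (a point): middle of the plate's yellow grip bar, 48 mm above the plate's underside: a bar 104 mm long along the plate's x, 18 mm wide and 18 mm high, its underside 27 mm above the plate's top face, carried by a black post near each end (posts 76 mm apart inside)
- wide_hole (a point): centre of the plate's wide through hole (20.5 mm across) at the plate's underside, 75 mm from the plate's centre along +x
- narrow_hole (a point): centre of the plate's narrow through hole (14.5 mm across) at the plate's underside, 75 mm from the plate's centre along -x
- bit_case: bystander: black screwdriver-bit case standing open, 100 x 150 mm, 22 mm high with bits to 38 mm and a lid 65 mm high at its +x edge; origin under its centre
- screwdriver: bystander: screwdriver with yellow handle, 200 mm long, lying on the bench along its own x; origin under its middle
- oil_can: bystander: white oil bottle with red cap, 60 mm across, 150 mm high; origin under its centre
Things that resemble listed ones, but are neither listed nor needed, are in the scene too. Leave any green or purple look-alike of the plate alone. What is meant by the block is not brown, and is the smaller of those in its own colour.

How it is judged:
On the way, in this order (a step that is already met when the one before it is completed fails the run):
1. the block stands flat and square in the nest, let go (horizontal distance between block and nest below 0.005 m and z of block in the frame of nest between -0.003 and 0.003 m and angle between block's own z axis and vertical below 0.04 rad and angle between the x axis of block and the x axis of jig, either way round below 0.08 rad and contact force between the fingers and block below 0.1 N), for 0.2 s.
2. with the block in the nest, the plate is brought down over both pins to within 5 mm of the shoulders while still held by the fingers (horizontal distance between block and nest below 0.005 m and z of block in the frame of nest between -0.003 and 0.003 m and angle between block's own z axis and vertical below 0.04 rad and horizontal distance between wide_hole and thick_pin below 0.006 m and horizontal distance between narrow_hole and thin_pin below 0.006 m and z of wide_hole in the frame of thick_pin below 0.005 m and z of narrow_hole in the frame of thin_pin below 0.005 m and contact force between the fingers and plate above 1 N), for 0.1 s.
At the end, for the whole second after the job is handed in: Block in the nest: centred within 5 mm, 3 mm in height, tilt under 0.04 rad, square within 0.08 rad. Plate on both shoulders: each hole within 5 mm of its own pin's axis, underside there at most 2.5 mm above (3 mm below) the shoulder, tilt under 0.03 rad. Both at rest (horizontal distance between block and nest below 0.005 m and z of block in the frame of nest between -0.003 and 0.003 m and angle between block's own z axis and vertical below 0.04 rad and angle between the x axis of block and the x axis of jig, either way round below 0.08 rad and horizontal distance between wide_hole and thick_pin below 0.005 m and horizontal distance between narrow_hole and thin_pin below 0.005 m and z of wide_hole in the frame of thick_pin between -0.003 and 0.0025 m and z of narrow_hole in the frame of thin_pin between -0.003 and 0.0025 m and angle between plate's own z axis and vertical below 0.03 rad and linear speed of each of plate, block below 0.02 m/s); the robot touches nothing.
It fails at once if a bystander (bit case, screwdriver, oil bottle) is moved more than 30 mm (distance of any of bit_case, screwdriver, oil_can from where it was at the start of the episode above 0.03 m).
It also fails if it takes over 64 s, if anything falls off the work surface, if the arm or the gripper's body presses on something with over 40 N, if the wrist force passes 120 N, or if a joint passes its speed limit or range.

ROBOT

A 7-joint arm with a two-finger parallel gripper is mounted at the origin on the work surface. World frame = base frame: x ahead of the robot, y to its left, z up, the work surface at z = 0. Lengths are in m, angles in rad, forces in N, time in s.
With the tool pointing down it reaches from about 0.425 to 0.875 m from the base axis. Payload 4.7 kg.
Tool frame: the origin (TCP) lies at the very end of the fingers, on their centre line; the grasp point (between the pads) lies behind it (ctrl.tcp_to_grasp is the y of the grasp point in the tool frame, in m); y points along the fingers, x is the direction in which the jaws open and shut, and the axes are right-handed (so a half turn about y gives the same grasp; the last joint's range is limited). The gripper opens to 87 mm and grips with 3 to 60 N. Pads are 19 mm wide; open, the fingers measure 117 mm over their backs; the gripper's body (75 mm by 190 mm) begins 51 mm behind the grasp point.
Start: joints at [0.014, 0.321, -0.07, 1.45, 0.023, 1.371, -0.057], TCP at [0.65, -0, 0.223] pointing down, gripper open.
Joint ranges: [-2.86, 2.86], [-0.3, 2.09], [-1.38, 1.24], [0.06, 2.45], [-1.56, 4.7], [0.09, 2.05], [-2.69, 2.69]. Speed limits (rad/s): [2.57, 2.57, 3.14, 3.14, 3.14, 3.14, 3.14].

INTERFACE

Orientations are given as a rotation vector (axis times angle).
In Python, from bench import ctrl, get_image, workorder gives the robot as it stands.
- The arm moves only by the tool drive_tool, never from a script. Its argument "increments" is text: rows parted by semicolons, each of 5 numbers parted by spaces: the shift along the tool's x, y, z in mm, then the turn about the tool's y in degrees, then the closure in counts, from 0 (fully open) to 255 (shut). In form: tx ty tz yaw fingers; .... A call has 1 to 20 rows; each row shifts and turns the commanded pose from where the row before left it, along the tool's axes as they then stand; what a row does not reach is not made up. A row lasts 1/8 s, in which the tool goes at most 62.5 mm and 10.7 degrees, less where a joint would pass 70% of its speed; a pose out of reach is approached as far as the arm can. A call is refused whole if a number of a shift passes 62.5 or a number of a turn 10.7, either way. A call with a gripper value outside its range is refused whole. The fingers move at their own pace and stop on an object; "squeeze" is the grip in N (left out, the last holds). Time passes only in rows, so rows that do not move let the fingers close. It gives the time, the measured TCP pose, the force and the opening at its end, in the units of the state.
- ctrl.get_state(): the state, without advancing time (a new reading comes with each control period).
- get_image(name): name is "scene" or "side" or "wrist"; returns a dict with "img" (480x640x3 uint8, red, green, blue), "mtx" (3x3 intrinsics, pixels), "camera_from_world" (4x4, takes a point from world to camera coordinates). Camera axes: x right, y up, looking along -z (the intrinsics and any distortion apply to the point x, -y, -z); pixel columns grow to the right and rows downward; lengths in m; the calibration is good to about 2 mm. A picture is of the moment at which its call begins. There is no depth.
- workorder.close_job(): hands the job in, once; it reports no verdict.
The state is a dict: "time": time; "joint_positions": joint angles; "qd": joint speeds; "joint_torque": joint torques, N m; "position": TCP position; "tool_rot": TCP orientation; "ft_force": force on the tool from outside, world axes, zero at the start; "torque": the same for the moment, N m; "grip_width": opening from 0.0 (shut) to 1.0 (fully open).
Only numpy, scipy, OpenCV 4.12 (cv2) and the standard library are available. Lean on these libraries where they do the work, as an engineer would, in place of code of your own. Each camera call takes 0.05 s, during which the arm holds its last target.

## Working session

There is one attempt and no reset: what is moved stays moved. The work goes in short steps, Python scripts to look and compute and a tool call to move; the robot and the scene stay as the last step left them, time stands still between calls to the robot, and variables do not carry over. Pictures are saved under pics/ and viewed, and the job is handed in when it is done.

Besides the shell and the picture viewer there is one more tool, called after "Request:" as name(argument=value, ...) on one line, values as JSON. drive_tool: Moves the arm, as the interface text tells. Its arguments: {"type":"object","properties":{"increments":{"type":"string"},"squeeze":{"type":"number"}},"required":["increments"]}

```bash
ls; mkdir -p pics
python3 - <<'E'
from bench import ctrl,get_image
import cv2
print(ctrl.get_state(), ctrl.tcp_to_grasp)
for n in ["scene","side","wrist"]:
    d=get_image(n); cv2.imwrite(f"pics/{n}0.png",d["img"][:,:,::-1]); print(n,d["mtx"],d["camera_from_world"],[k for k in d])
E
```

```text
pics
{'time': 0.0, 'joint_positions': array([ 0.0140923 ,  0.32183328, -0.07007947,  1.45167414,  0.02263323,
        1.37078315, -0.05688011]), 'qd': array([-0.00131058,  0.00013582, -0.00060161,  0.00287264,  0.00062739,
       -0.00105669,  0.00107339]), 'joint_torque': array([-2.58547143e-04, -4.91284704e+01, -4.03903294e-01, -3.12526345e+01,
       -6.40594075e-02,  4.37659642e-02,  1.61017233e-04]), 'position': array([ 6.49451119e-01, -6.01178077e-05,  2.21455234e-01]), 'tool_rot': array([-1.57092752e+00,  1.45048546e-03,  1.54439178e-03]), 'ft_force': array([-1.05741267,  0.38150688, -0.36612975]), 'torque': array([ 0.07085122, -0.01846365,  0.00064671]), 'grip_width': 1.0003676688276133} -0.0187
scene [[620.53923136   0.         319.58180509]
 [  0.         620.53923136 228.94123246]
 [  0.           0.           1.        ]] [[-0.69835603  0.71559458  0.01494151  0.4104169 ]
 [-0.61203211 -0.60785145  0.50589851  0.29261723]
 [ 0.37110045  0.34415259  0.86246359 -1.98429178]
 [ 0.          0.          0.          1.        ]] ['img', 'mtx', 'camera_from_world']
side [[576.77799936   0.         330.89203449]
 [  0.         576.77799936 234.36460012]
 [  0.           0.           1.        ]] [[ 0.82465169 -0.56563859  0.00160459 -0.46795089]
 [ 0.39349608  0.57571616  0.71673687 -0.27256552]
 [-0.40633782 -0.59042687  0.69734187 -1.46234087]
 [ 0.          0.          0.          1.        ]] ['img', 'mtx', 'camera_from_world']
wrist [[429.01043664   0.         318.37986943]
 [  0.         429.01043664 244.19647581]
 [  0.           0.           1.        ]] [[ 9.99998156e-01 -5.05060618e-04 -1.85260376e-03 -6.48749379e-01]
 [ 5.23226817e-06  9.65502700e-01 -2.60393043e-01  3.11687624e-02]
 [ 1.92020820e-03  2.60392554e-01  9.65500922e-01 -3.89886831e-01]
 [ 0.00000000e+00  0.00000000e+00  0.00000000e+00  1.00000000e+00]] ['img', 'mtx', 'camera_from_world']
```

View pics/scene0.png

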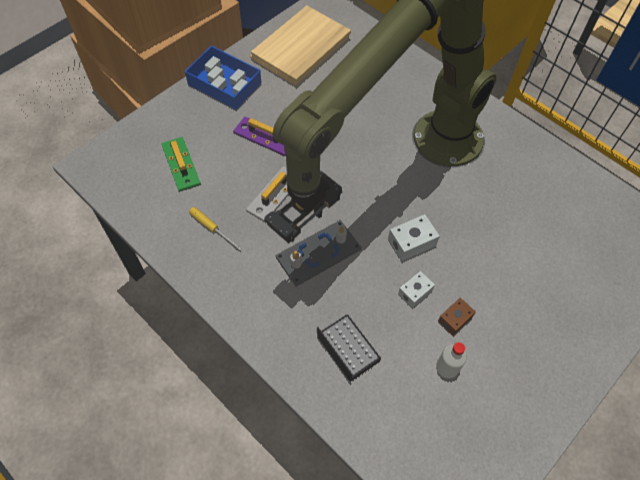

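View pics/side0.png

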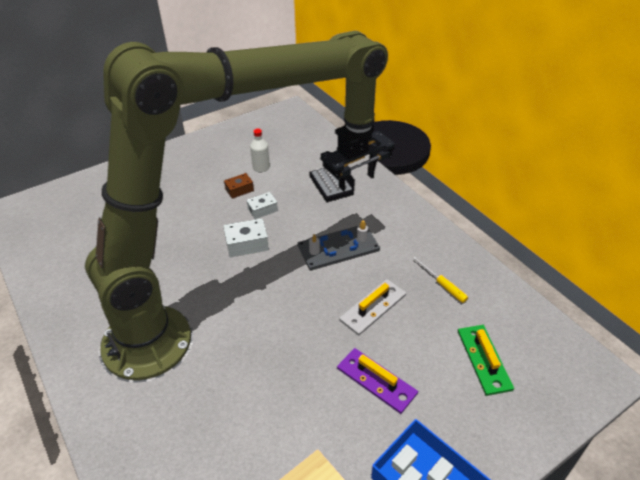

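View pics/wrist0.png

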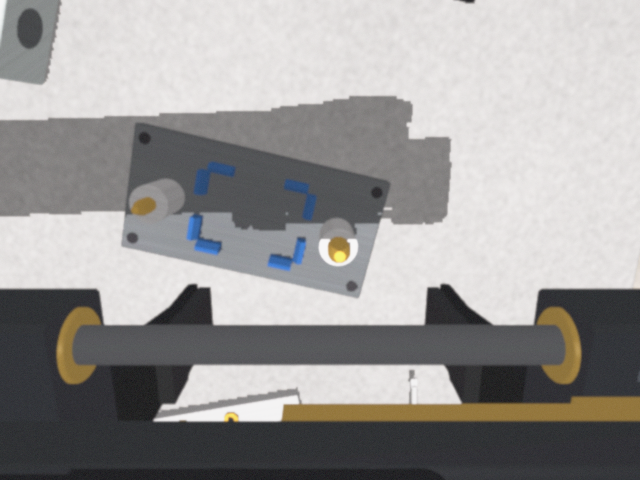

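Candidates. Blocks: large grey at scene (414,235), small grey at (416,288), brown at (457,316). The small grey one fits, as it is not brown and is the smaller of the two grey ones. Plates: steel at scene (272,192), purple at (262,133), green at (181,163). The steel one fits. I'll confirm both in enlarged crops.

```bash
cat > h.py <<'E'
import numpy as np, cv2
from bench import ctrl,get_image
def ray(d,uv):
    M=np.array(d["camera_from_world"]);R=M[:3,:3];t=M[:3,3];K=d["mtx"]
    c=-R.T@t; p=np.array([(uv[0]-K[0,2])/K[0,0],-(uv[1]-K[1,2])/K[1,1],-1.]); return c,R.T@p
def onz(d,uv,z):
    c,r=ray(d,uv); return c+r*(z-c[2])/r[2]
def proj(d,P):
    M=np.array(d["camera_from_world"]);q=M[:3,:3]@np.asarray(P,float)+M[:3,3];K=d["mtx"]
    return np.array([K[0,2]+K[0,0]*q[0]/-q[2],K[1,2]+K[1,1]*-q[1]/-q[2]])
def crop(d,x0,y0,x1,y1,s,name):
    im=cv2.resize(d["img"][y0:y1,x0:x1,::-1],None,fx=s,fy=s,interpolation=cv2.INTER_CUBIC); cv2.imwrite("pics/"+name,im)
E
python3 - <<'E'
from h import *
d=get_image("scene"); e=get_image("side")
crop(d,380,200,500,340,4,"c1.png"); crop(e,210,160,330,260,6,"c2.png")
crop(e,290,200,420,340,4,"c3.png");crop(d,240,150,370,300,4,"c4.png")
import pickle; pickle.dump((d,e),open("d0.pkl","wb"))
E
```

```text
(no output)
```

View pics/c1.png

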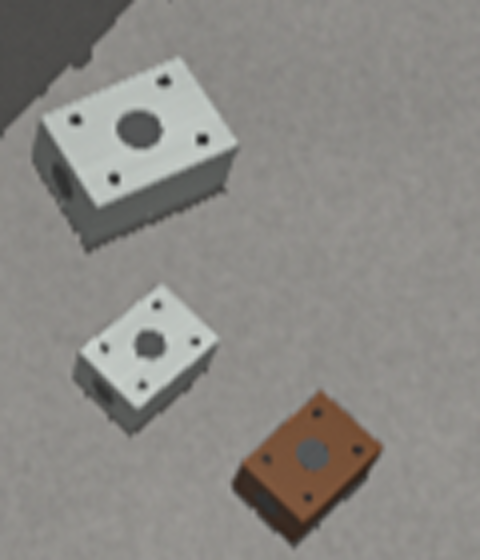

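View pics/c2.png

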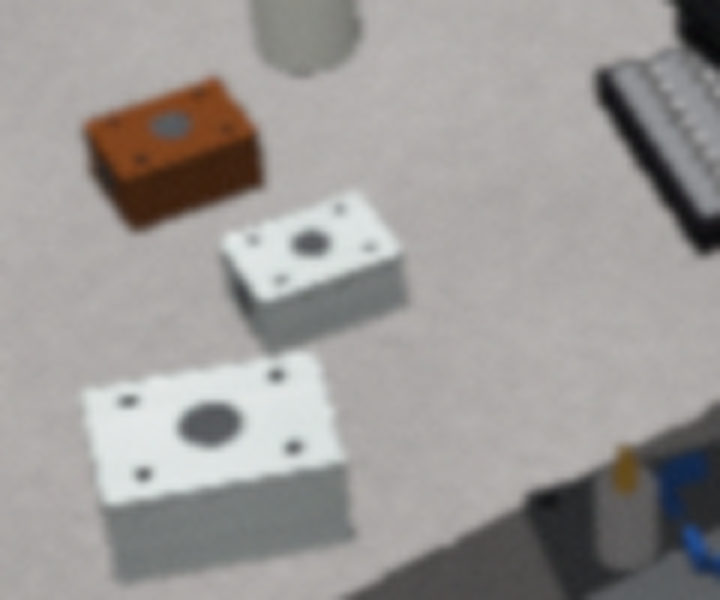

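View pics/c3.png

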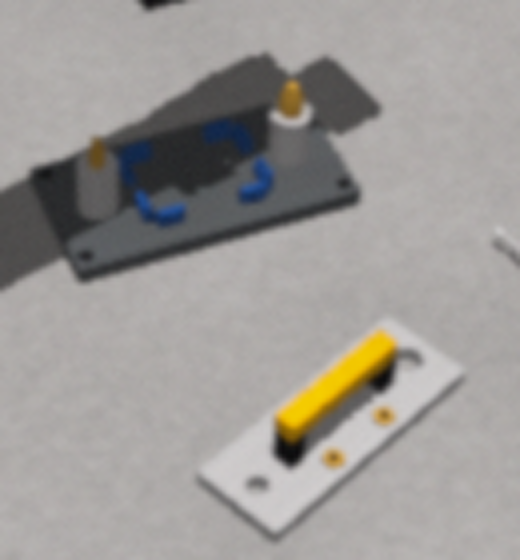

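View pics/c4.png

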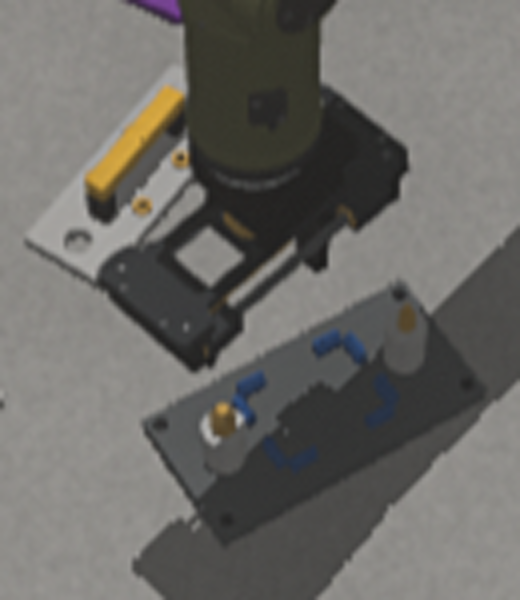

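```bash
cat > fit.py <<'E'
from h import *
from scipy.optimize import least_squares
def U(off,s,pts): return [((x+.5)/s-.5+off[0],(y+.5)/s-.5+off[1]) for x,y in pts]
def fit(obs,x0):
    # obs: list of (d, uv, local xyz) ; pose x,y,yaw
    def res(p):
        c,s=np.cos(p[2]),np.sin(p[2]); r=[]
        for d,uv,L in obs:
            r+=list(proj(d,(p[0]+c*L[0]-s*L[1],p[1]+s*L[0]+c*L[1],L[2]))-uv)
        return r
    o=least_squares(res,x0); return o.x,np.array(o.fun).reshape(-1,2).round(1)
E
python3 - <<'E'
from fit import *
import pickle
d,e=pickle.load(open("d0.pkl","rb")); w=get_image("wrist"); pickle.dump(w,open("w0.pkl","wb"))
for z,p in [(.04,U((380,200),4,[(162,284),(218,338),(137,408),(80,352)])),]:
    P=[onz(d,q,z) for q in p]; print(np.round(P,4),[np.linalg.norm(P[i]-P[i-1]).round(4) for i in range(4)])
p2=U((210,160),6,[(358,190),(405,252),(268,302),(222,240)])
P2=[onz(e,q,.04) for q in p2]; print("side",np.round(P2,4),[np.linalg.norm(P2[i]-P2[i-1]).round(4) for i in range(4)])
p3=[(135,123),(389,182),(358,297),(122,245)]
P3=[onz(w,q,.016) for q in p3]; print("jig wrist",np.round(P3,4),[np.linalg.norm(P3[i]-P3[i-1]).round(4) for i in range(4)])
# pins tip z=.084
for n,D,uv in [("w",w,(340,256)),("w",w,(135,209)),("s",d,U((240,150),4,[(222,403)])[0]),("s",d,U((240,150),4,[(406,307)])[0]),("e",e,U((290,200),4,[(291,82)])[0]),("e",e,U((290,200),4,[(96,138)])[0])]: print(n,onz(D,uv,.084).round(4))
# plate corners z .012 side
p4=U((290,200),4,[(390,317),(465,373),(276,533),(200,474)])
P4=[onz(e,q,.012) for q in p4]; print("plate",np.round(P4,4),[np.linalg.norm(P4[i]-P4[i-1]).round(4) for i in range(4)])
for q in U((290,200),4,[(409,357),(258,484)]): print("hole",onz(e,q,.012).round(4))
E
```

```text
[[0.45   0.2491 0.04  ]
 [0.4548 0.3021 0.04  ]
 [0.5329 0.2961 0.04  ]
 [0.5285 0.2424 0.04  ]] [np.float64(0.0787), np.float64(0.0532), np.float64(0.0783), np.float64(0.0538)]
side [[0.5337 0.2959 0.04  ]
 [0.5288 0.239  0.04  ]
 [0.4514 0.2449 0.04  ]
 [0.4552 0.3008 0.04  ]] [np.float64(0.0787), np.float64(0.0572), np.float64(0.0776), np.float64(0.056)]
jig wrist [[ 0.4979  0.0756  0.016 ]
 [ 0.7096  0.0269  0.016 ]
 [ 0.6856 -0.0783  0.016 ]
 [ 0.4746 -0.0288  0.016 ]] [np.float64(0.1069), np.float64(0.2172), np.float64(0.108), np.float64(0.2167)]
w [ 0.665  -0.0187  0.084 ]
w [0.5194 0.0161 0.084 ]
s [ 0.6626 -0.0208  0.084 ]
s [0.5204 0.0157 0.084 ]
e [ 0.6669 -0.0155  0.084 ]
e [0.5189 0.0154 0.084 ]
plate [[ 0.6291 -0.1859  0.012 ]
 [ 0.6396 -0.2542  0.012 ]
 [ 0.4553 -0.2884  0.012 ]
 [ 0.4423 -0.2227  0.012 ]] [np.float64(0.1904), np.float64(0.0691), np.float64(0.1875), np.float64(0.067)]
hole [ 0.6172 -0.2217  0.012 ]
hole [ 0.4687 -0.2506  0.012 ]
```

Run:
```python
from fit import *
import pickle
d,e=pickle.load(open("d0.pkl","rb")); 
p=U((380,200),4,[(180,57),(238,148),(100,206),(42,122)]); q=U((210,160),6,[(315,352),(345,460),(105,505),(82,392)])
for z in (.05,.06,.07): print(z,np.round([onz(d,u,z)[:2] for u in p],3).tolist(),np.round([onz(e,u,z)[:2] for u in q],3).tolist())
print("brown",np.round([onz(d,u,.04)[:2] for u in U((380,200),4,[(320,392),(382,447),(303,520),(238,480)])],3).tolist())
print("oil",onz(d,(459,348),.15).round(3),onz(e,(257,131),.15).round(3))
print("case",[onz(d,u,.02)[:2].round(3) for u in [(318,335),(349,315),(380,356),(350,378)]])
print("sd",[onz(d,u,.01)[:2].round(3) for u in [(192,210),(240,250)]])
```

```text
0.05 [[0.306, 0.144], [0.335, 0.221], [0.439, 0.182], [0.416, 0.109]] [[0.448, 0.189], [0.422, 0.113], [0.312, 0.151], [0.339, 0.228]]
0.06 [[0.312, 0.147], [0.341, 0.223], [0.444, 0.185], [0.421, 0.112]] [[0.443, 0.179], [0.417, 0.104], [0.309, 0.142], [0.335, 0.218]]
0.07 [[0.317, 0.15], [0.347, 0.226], [0.449, 0.187], [0.427, 0.116]] [[0.438, 0.169], [0.413, 0.095], [0.305, 0.132], [0.331, 0.207]]
brown [[0.438, 0.376], [0.44, 0.429], [0.518, 0.424], [0.526, 0.376]]
oil [0.598 0.469 0.15 ] [0.594 0.464 0.15 ]
case [array([0.773, 0.175]), array([0.675, 0.194]), array([0.702, 0.328]), array([0.798, 0.312])]
sd [array([ 0.754, -0.361]), array([ 0.744, -0.162])]
```

Request:
drive_tool(increments="-19.7 0 33.8 0 0; -19.7 0 33.8 0 0; -19.7 0 33.8 0 0; -19.7 0 33.8 0 0; -19.7 0 33.8 0 0; -19.7 0 33.8 0 0; -19.7 0 33.8 0 0; -19.7 0 33.8 0 0; 0 0 0 -9.5 0; 0 0 0 -9.5 0; 0 0 0 -9.5 0; 0 0 0 -9.5 0; 0 0 0 -9.5 0; 0 0 0 -9.5 0; 0 0 0 -9.5 0; 0 0 0 -9.5 0; 0 0 0 -9.5 0; 0 0 0 0 0; 0 0 0 0 0", squeeze=25)

```text
time: 2.68
position: [0.4924, 0.2703, 0.2226]
tool_rot: [-1.247, -1.149, 1.149]
ft_force: [1.1, -0.2, -0.2]
grip_width: 0.999
```

```bash
cat >> h.py <<'E'
from scipy.spatial.transform import Rotation as Ro
def st():
    s=ctrl.get_state(); R=Ro.from_rotvec(s["tool_rot"]).as_matrix()
    print("t",round(s["time"],2),"p",s["position"].round(4),"jaw yaw",np.degrees(np.arctan2(R[1,0],R[0,0])).round(2),"ydir",R[:,1].round(3),"f",s["ft_force"].round(1),"w",round(s["grip_width"]*87,1)); return s,R
E
python3 - <<'E'
from h import *
st(); print(ctrl.get_state()["joint_positions"].round(2)); w=get_image("wrist"); cv2.imwrite("pics/w1.png",w["img"][:,:,::-1])
import pickle; pickle.dump(w,open("w1.pkl","wb"))
E
```

```text
t 2.67 p [0.4924 0.2703 0.2226] jaw yaw 85.34 ydir [ 0. -0. -1.] f [ 1.1 -0.2 -0.2] w 86.9
[-0.21  0.15 -0.37  1.66  0.06  1.33  0.89]
```

View pics/w1.png

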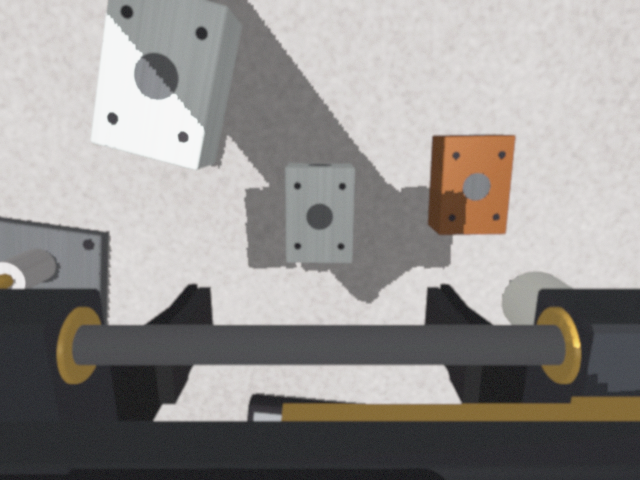

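The wrist view shows the small grey block at (320,213), square to the jaws, with the large grey one at (165,75) and the brown one at (475,185). I'll measure it.

Run:
```python
from fit import *
import pickle
w=pickle.load(open("w1.pkl","rb"))
p=[(286,165),(354.5,165),(352,263.5),(287,263.5)]
P=np.array([onz(w,u,.04) for u in p]); print(P.round(4),P.mean(0).round(4))
print([np.linalg.norm(P[i]-P[i-1]).round(4) for i in range(4)])
x=(P[3]+P[2]-P[0]-P[1])/2; print(np.degrees(np.arctan2(x[1],x[0])))
print("port",onz(w,(319.5,216.5),.04).round(4))
```

```text
[[0.447  0.2484 0.04  ]
 [0.4515 0.3025 0.04  ]
 [0.533  0.2955 0.04  ]
 [0.5285 0.2409 0.04  ]] [0.49   0.2718 0.04  ]
[np.float64(0.0818), np.float64(0.0542), np.float64(0.0818), np.float64(0.0547)]
-5.067463576445964
port [0.4906 0.2715 0.04  ]
```

Request:
drive_tool(increments="0 30 1 0 0; 0 40 0 0 0; 0 40 0 0 0; 0 40 0 0 0; 0 30 0 0 0; 0 18 0 0 0; 0 10 0 0 0; 0 4.5 0 0 0; 0 0 0 0 0; 0 0 0 0 255; 0 0 0 0 255; 0 0 0 0 255; 0 0 0 0 255; 0 0 0 0 255; 0 0 0 0 255", squeeze=25)

```text
time: 4.6
position: [0.4915, 0.2707, 0.0102]
tool_rot: [-1.245, -1.152, 1.151]
ft_force: [0.2, 0.3, 2.0]
grip_width: 0.644
```

Run:
```python
from h import *
st()
```

```text
t 4.6 p [0.4915 0.2707 0.0102] jaw yaw 85.51 ydir [ 0.  0. -1.] f [0.2 0.3 2. ] w 56.0
```

Request:
drive_tool(increments="0 -10 0 0 255; 0 -25 0 0 255; 0 -35 0 0 255; 0 -35 0 0 255; 0 -15 0 0 255; -26.3 0 -12.2 0 255; -26.3 0 -12.2 0 255; -26.3 0 -12.2 0 255; -26.3 0 -12.2 0 255; -26.3 0 -12.2 0 255; -26.3 0 -12.2 0 255; -26.3 0 -12.2 0 255; -26.3 0 -12.2 0 255; -26.3 0 -12.2 0 255; -26.3 0 -12.2 0 255; 0 0 0 4.3 255; 0 0 0 4.4 255; 0 0 0 0 255; 0 0 0 0 255")

```text
time: 6.98
position: [0.5919, -0.0013, 0.1293]
tool_rot: [-1.308, -1.038, 1.04]
ft_force: [0.1, 0.2, -5.7]
grip_width: 0.64
```

Run:
```python
from h import *
import pickle
st(); w=get_image("wrist"); cv2.imwrite("pics/w2.png",w["img"][:,:,::-1])
d=get_image("scene"); e=get_image("side"); pickle.dump((w,d,e),open("d2.pkl","wb"))
crop(e,280,140,430,290,5,"e2.png"); crop(d,250,170,390,310,5,"d2.png"); st()
```

```text
t 6.97 p [ 0.5919 -0.0013  0.1293] jaw yaw 76.89 ydir [-0.001 -0.    -1.   ] f [ 0.1  0.2 -5.7] w 55.7
t 7.12 p [ 0.5922 -0.0012  0.1299] jaw yaw 76.85 ydir [-0. -0. -1.] f [ 0.3 -0.1 -5.2] w 55.9
```

View pics/w2.png

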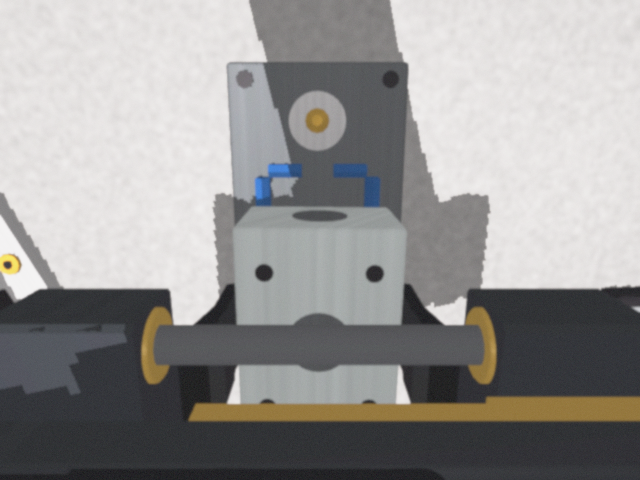

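View pics/e2.png

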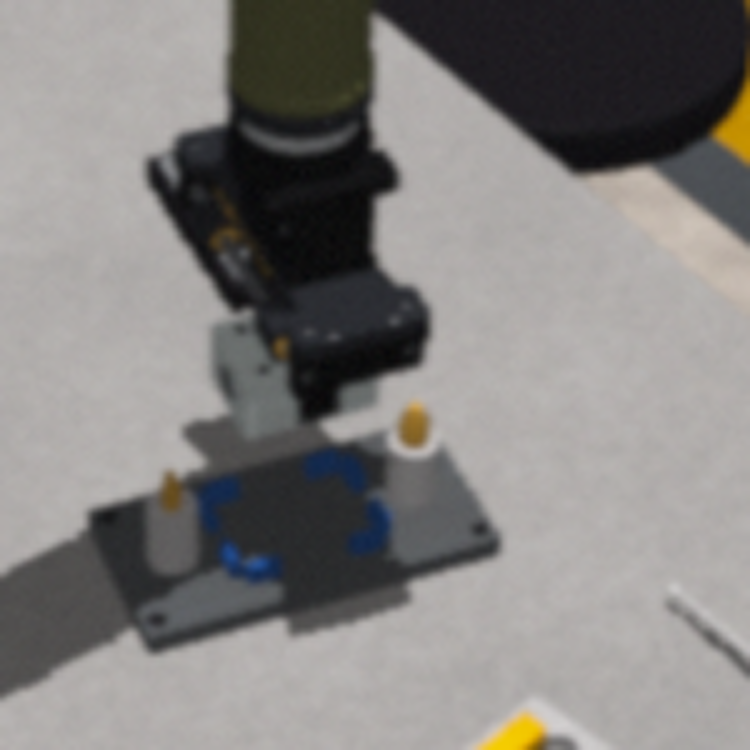

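View pics/d2.png

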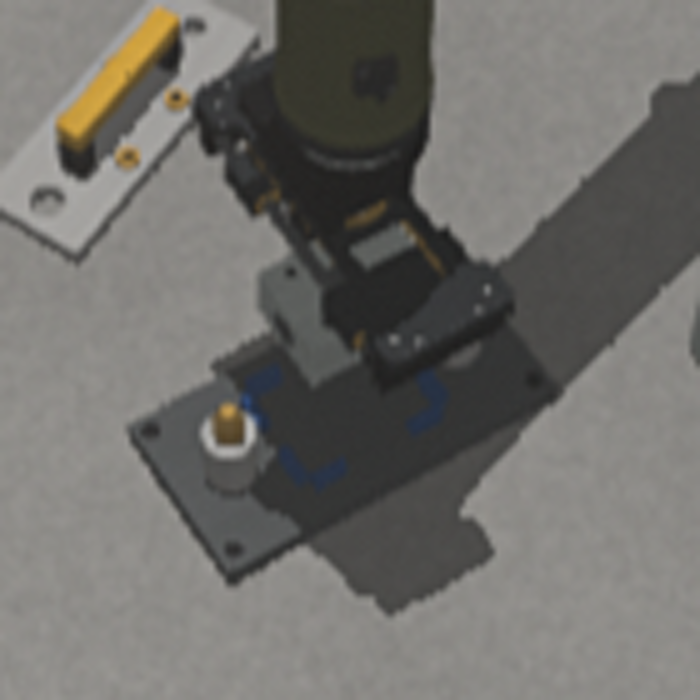

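Run:
```python
from fit import *
import pickle
w,d,e=pickle.load(open("d2.pkl","rb"))
T=np.array([.5921,-.0012]); a=np.radians(76.87); X=np.array([np.cos(a),np.sin(a)]); Z=np.array([-X[1],X[0]])
def tl(P): v=P[:2]-T; return (1e3*np.array([v@X,v@Z])).round(1)
def q(n,D,u,z): P=onz(D,u,z); print(n,P.round(4),tl(P))
for u in [(235,228),(405,228)]: q("blk top edge",w,u,.1597)
for u in [(250,207),(392,207)]: q("blk bot edge",w,u,.1197)
for u in [(228,63),(408,63)]: q("jig end corner",w,u,.016)
q("thin tip",w,(317,120),.084); q("shoulder",w,(317.5,120),.058)
q("locator inner top edge L/R", w,(301,171),.031)
for n,D,u in [("thin side",e,U((280,140),5,[(172,472)])[0]),("thick side",e,U((280,140),5,[(415,405)])[0]),("thick scene",d,U((250,170),5,[(229,406)])[0])]: q(n,D,u,.084)
q("jig c scene",d,U((250,170),5,[(130,430)])[0],.016);q("jig c scene",d,U((250,170),5,[(233,580)])[0],.016);q("jig c scene",d,U((250,170),5,[(562,388)])[0],.016)
for u in [(95,512),(155,645),(498,545)]: q("jig c side",e,U((280,140),5,[u])[0],.016)
```

```text
blk top edge [ 0.5458 -0.0174  0.1597] [-26.3  41.4]
blk top edge [0.5579 0.0346 0.1597] [27.1 41.4]
blk bot edge [ 0.5458 -0.019   0.1197] [-27.8  41. ]
blk bot edge [0.5589 0.037  0.1197] [29.6 41. ]
jig end corner [ 0.4732 -0.029   0.016 ] [-54.1 109.5]
jig end corner [0.4976 0.0756 0.016 ] [ 53.3 109.5]
thin tip [0.5184 0.0152 0.084 ] [-0.8 75.5]
shoulder [0.5179 0.0155 0.058 ] [-0.6 76. ]
locator inner top edge L/R [ 0.5438 -0.0008  0.031 ] [-10.6  47.1]
thin side [0.52   0.0152 0.084 ] [-0.4 73.9]
thick side [ 0.6662 -0.0175  0.084 ] [  1.  -75.9]
thick scene [ 0.663  -0.0193  0.084 ] [ -1.6 -73.2]
jig c scene [ 0.688  -0.0749  0.016 ] [ -50.  -110.1]
jig c scene [0.7124 0.0321 0.016 ] [  59.7 -109.6]
jig c scene [0.4971 0.0793 0.016 ] [ 56.8 110.8]
jig c side [0.5014 0.0718 0.016 ] [ 50.5 104.9]
jig c side [ 0.4729 -0.0369  0.016 ] [-61.8 107.9]
jig c side [ 0.6806 -0.0836  0.016 ] [ -60.1 -104.9]
```

Request:
drive_tool(increments="-1 20 -1.2 0 255; 0 25 0 0 255; 0 25 0 0 255; 0 12 0 0 255; 0 5 0 0 255; 0 3 0 0 255; 0 3 0 0 255; 0 3 0 0 255; 0 3 0 0 255; 0 0 0 0 255; 0 0 0 0 255")

```text
time: 8.5
position: [0.5934, -0.0026, 0.0312]
tool_rot: [-1.31, -1.038, 1.038]
ft_force: [-0.3, -0.5, -4.5]
grip_width: 0.642
```

Run:
```python
from h import *
st(); w=get_image("wrist"); cv2.imwrite("pics/w3.png",w["img"][:,:,::-1])
e=get_image("side"); crop(e,280,140,430,290,5,"e3.png")
```

```text
t 8.5 p [ 0.5934 -0.0026  0.0312] jaw yaw 76.8 ydir [ 0. -0. -1.] f [-0.3 -0.5 -4.5] w 55.8
```

View pics/w3.png

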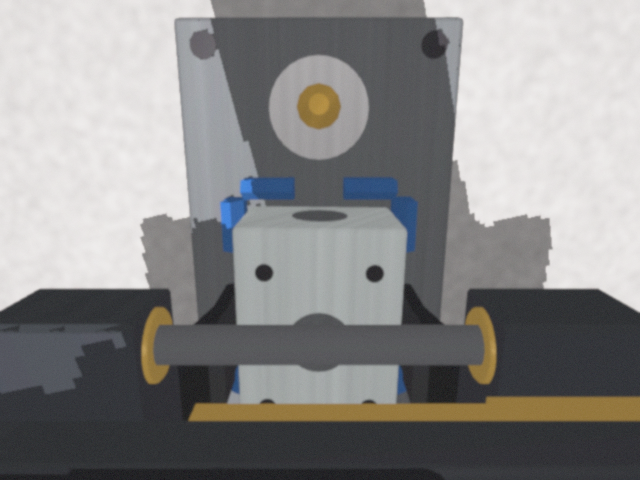

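View pics/e3.png

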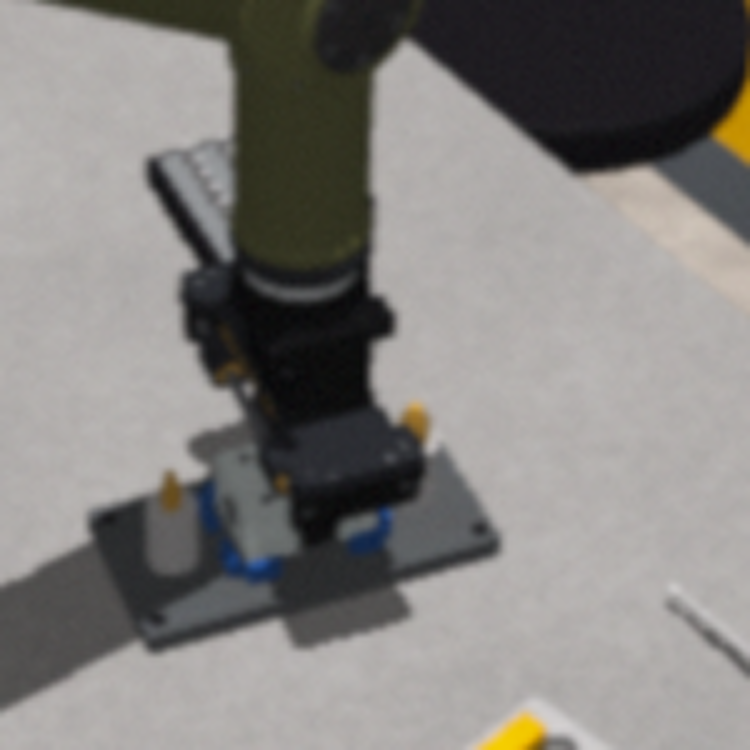

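The block is between the locators with no contact force. I'll lower the last 5 mm.

Request:
drive_tool(increments="0 2.5 0 0 255; 0 1.5 0 0 255; 0 1 0 0 255; 0 0 0 0 255; 0 0 0 0 255")

```text
time: 9.22
position: [0.5933, -0.0026, 0.0263]
tool_rot: [-1.309, -1.038, 1.038]
ft_force: [-1.7, 0.6, -1.7]
grip_width: 0.646
```

Request:
drive_tool(increments="0 0.5 0 0 255; 0 0 0 0 150; 0 0 0 0 0; 0 0 0 0 0; 0 0 0 0 0; 0 -10 0 0 0; 0 -30 0 0 0; 0 -40 0 0 0; 0 -40 0 0 0; 0 -20 0 0 0; 0 0 0 0 0")

```text
time: 10.6
position: [0.5949, -0.0025, 0.1682]
tool_rot: [-1.313, -1.042, 1.035]
ft_force: [0.3, 0.2, 0.5]
grip_width: 0.998
```

Run:
```python
from h import *
import pickle
st(); w=get_image("wrist"); cv2.imwrite("pics/w4.png",w["img"][:,:,::-1])
e=get_image("side"); crop(e,280,140,430,290,5,"e4.png")
d=get_image("scene"); crop(d,230,150,370,290,5,"d4.png")
pickle.dump((w,d,e),open("d4.pkl","wb"))
```

```text
t 10.6 p [ 0.5949 -0.0025  0.1682] jaw yaw 76.8 ydir [ 0.005 -0.    -1.   ] f [0.3 0.2 0.5] w 86.9
```

View pics/w4.png

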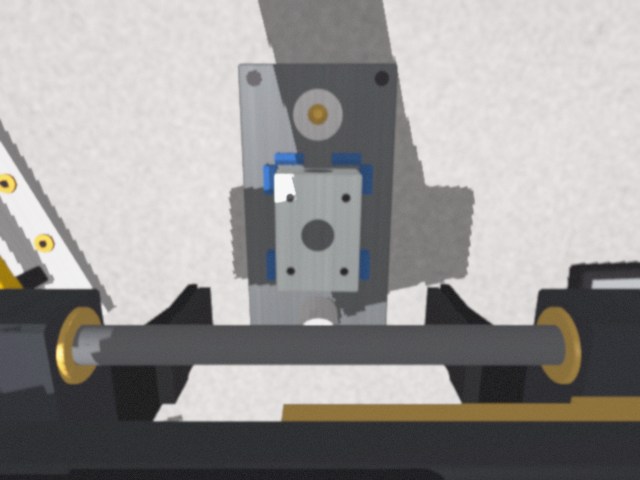

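View pics/e4.png

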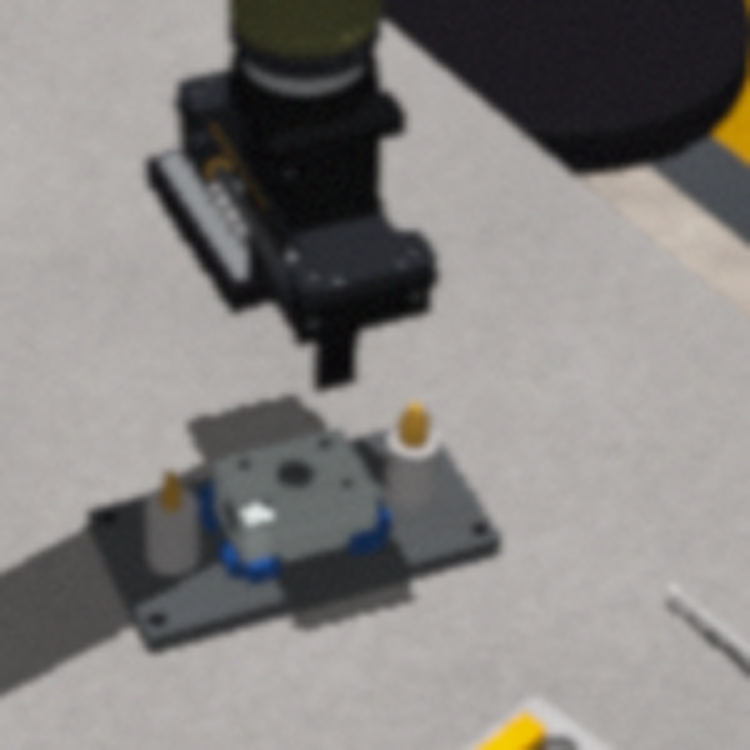

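View pics/d4.png

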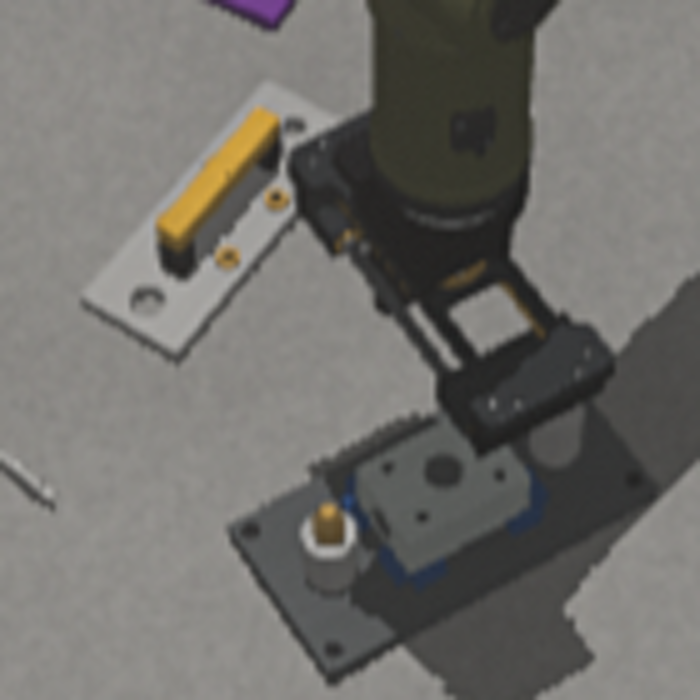

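Run:
```python
from fit import *
import pickle
w,d,e=pickle.load(open("d4.pkl","rb"))
T=np.array([.592,-.0012]); a=np.radians(76.8); X=np.array([np.cos(a),np.sin(a)]); Z=np.array([-X[1],X[0]])
def q(n,D,u,z): P=onz(D,u,z); v=P[:2]-T; print(n,P.round(4),(1e3*np.array([v@X,v@Z])).round(1))
for u in [(274.5,173.5),(361,173.5),(358,291),(276.5,291),(317.5,235)]: q("blk",w,u,.056)
for u in [(238,64),(396,64)]: q("jig",w,u,.016)
q("thin",w,(317.5,114),.084)
# plate from scene
P=[onz(d,u,.012) for u in U((230,150),5,[(178,360),(82,300),(268,80)])]; print(np.round(P,4))
for u in U((230,150),5,[(148,300),(294,125)]): print("hole",onz(d,u,.012).round(4))
bar=[(258,108),(280,118),(182,237),(160,226)]
print("bar top scene",np.mean([onz(d,u,.057) for u in U((230,150),5,bar)],0).round(4))
d0,e0=pickle.load(open("d0.pkl","rb"))
b=[onz(e0,u,.057) for u in U((290,200),4,[(384,333),(396,350),(290,426),(277,406)])]
print("bar side",np.round(b,4),np.mean(b,0).round(4))
```

```text
blk [ 0.5464 -0.0195  0.056 ] [-28.2  40.2]
blk [0.5589 0.0338 0.056 ] [26.5 40.2]
blk [0.6363 0.0157 0.056 ] [ 26.5 -39.3]
blk [ 0.6236 -0.0384  0.056 ] [-29.  -39.3]
blk [ 0.5917 -0.0022  0.056 ] [-1.   0.1]
jig [ 0.4725 -0.0296  0.016 ] [-55.  109.9]
jig [0.497  0.0749 0.016 ] [ 52.4 109.8]
thin [0.5182 0.0151 0.084 ] [-1.  75.5]
[[ 0.6308 -0.1788  0.012 ]
 [ 0.6423 -0.2487  0.012 ]
 [ 0.4546 -0.2861  0.012 ]]
hole [ 0.615  -0.2213  0.012 ]
hole [ 0.4669 -0.2506  0.012 ]
bar top scene [ 0.5418 -0.2333  0.057 ]
bar side [[ 0.5897 -0.2241  0.057 ]
 [ 0.587  -0.2402  0.057 ]
 [ 0.4914 -0.2518  0.057 ]
 [ 0.4943 -0.234   0.057 ]] [ 0.5406 -0.2375  0.057 ]
```

Request:
drive_tool(increments="-26.6 -10 -0.2 0 0; -26.6 -10 -0.2 0 0; -26.6 -10 -0.2 0 0; -26.6 0 -0.2 0 0; -26.6 0 -0.2 0 0; -26.6 0 -0.2 0 0; -26.6 0 -0.2 0 0; -26.6 0 -0.2 0 0; -26.6 0 -0.2 0 0; 0 0 0 -6 0; 0 0 0 -6 0; 0 0 0 -6 0; 0 0 0 -6.2 0; 0 0 0 0 0; 0 0 0 0 0")

```text
time: 12.62
position: [0.54, -0.236, 0.1947]
tool_rot: [-1.112, -1.347, 1.348]
ft_force: [-0.4, -0.3, -0.4]
grip_width: 1.004
```

Run:
```python
from h import *
import pickle
st(); print(ctrl.get_state()["joint_positions"].round(2));w=get_image("wrist"); cv2.imwrite("pics/w5.png",w["img"][:,:,::-1])
pickle.dump(w,open("w5.pkl","wb"))
```

```text
t 12.62 p [ 0.54   -0.236   0.1947] jaw yaw 100.89 ydir [-0.001  0.001 -1.   ] f [-0.4 -0.3 -0.4] w 87.4
[ 0.41  0.21 -0.05  1.64  0.01  1.29  2.12]
```

View pics/w5.png

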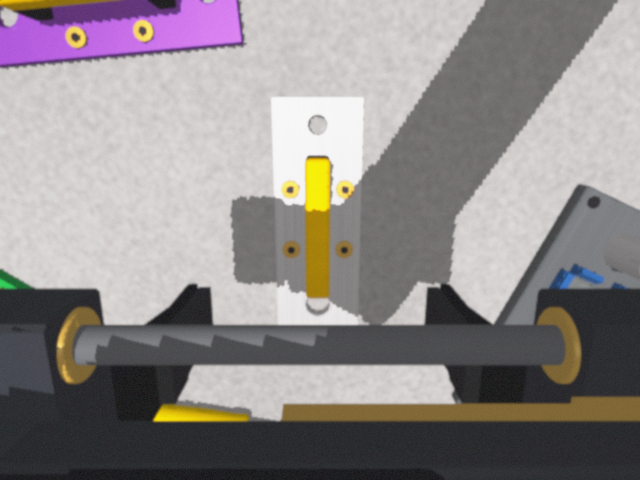

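The steel plate is at (318,200), aligned with the jaws, with its yellow bar from (318,157) to (318,297). The narrow hole is at (317,124).

Run:
```python
from fit import *
import pickle
w=pickle.load(open("w5.pkl","rb"))
T=np.array([.540,-.236]); a=np.radians(100.9); X=np.array([np.cos(a),np.sin(a)]); Z=np.array([-X[1],X[0]])
def q(n,D,u,z): P=onz(D,u,z); v=P[:2]-T; print(n,P.round(4),(1e3*np.array([v@X,v@Z])).round(1))
for u in [(271.5,97),(363,97)]: q("plate end",w,u,.012)
q("narrow",w,(317.5,124.5),.012); q("wide",w,(317.5,304),.012)
for u in [(306,158),(329,158)]: q("bar far",w,u,.057)
for u in [(305,297),(329.5,297)]: q("bar near",w,u,.057)
for u in [(290.5,189.5),(345,189.5),(291,250),(344,250)]: q("bush",w,u,.012)
```

```text
plate end [ 0.4537 -0.2885  0.012 ] [-35.3  94.7]
plate end [ 0.4406 -0.2201  0.012 ] [34.4 94.6]
narrow [ 0.4669 -0.2503  0.012 ] [-0.3 74.5]
wide [ 0.6137 -0.2223  0.012 ] [ -0.4 -74.9]
bar far [ 0.4906 -0.2538  0.057 ] [-8.1 51.9]
bar far [ 0.4876 -0.2383  0.057 ] [ 7.6 51.9]
bar near [ 0.5911 -0.236   0.057 ] [ -9.7 -50.2]
bar near [ 0.5877 -0.2181  0.057 ] [  8.6 -50.2]
bush [ 0.5205 -0.2622  0.012 ] [-22.   24.1]
bush [ 0.5122 -0.2192  0.012 ] [21.8 24.1]
bush [ 0.5702 -0.2531  0.012 ] [-22.5 -26.4]
bush [ 0.5619 -0.2096  0.012 ] [ 21.7 -26.5]
```

Request:
drive_tool(increments="0 30 0 0 0; 0 40 0 0 0; 0 40 0 0 0; 0 30 0 0 0; 0 15 0 0 0; 0 8 0 0 0; 0 3 0 0 0; 0 0 0 0 0; 0 0 0 0 255; 0 0 0 0 255; 0 0 0 0 255; 0 0 0 0 255; 0 0 0 0 255; 0 0 0 0 255; 0 0 0 0 255; 0 0 0 0 255; 0 0 0 0 255", squeeze=40)

```text
time: 14.8
position: [0.5405, -0.2363, 0.0296]
tool_rot: [-1.113, -1.349, 1.349]
ft_force: [0.4, -0.8, 0.6]
grip_width: 0.203
```

Request:
drive_tool(increments="0 -10 0 0 255; 0 -25 0 0 255; 0 -35 0 0 255; 0 -35 0 0 255; 0 -15 0 0 255; 22 0 -9.5 0 255; 22 0 -9.5 0 255; 22 0 -9.5 0 255; 22 0 -9.5 0 255; 22 0 -9.5 0 255; 22 0 -9.5 0 255; 22 0 -9.5 0 255; 22 0 -9.5 0 255; 22 0 -9.5 0 255; 22 0 -9.5 0 255; 0 0 0 6 255; 0 0 0 6 255; 0 0 0 6 255; 0 0 0 6.2 255; 0 0 0 0 255")

```text
time: 17.3
position: [0.5909, -0.0019, 0.1485]
tool_rot: [-1.308, -1.037, 1.04]
ft_force: [0.5, -0.1, -3.9]
grip_width: 0.201
```

Request:
drive_tool(increments="0 0 0 0 255; 0 0 0 0 255")

```text
time: 17.55
position: [0.5915, -0.002, 0.1493]
tool_rot: [-1.309, -1.038, 1.039]
ft_force: [0.2, 0.6, -3.9]
grip_width: 0.2
```

Run:
```python
from h import *
import pickle
st(); w=get_image("wrist"); cv2.imwrite("pics/w6.png",w["img"][:,:,::-1])
e=get_image("side"); crop(e,280,140,430,290,5,"e6.png")
d=get_image("scene"); crop(d,230,170,370,310,5,"d6.png")
pickle.dump((w,d,e),open("d6.pkl","wb"))
```

```text
t 17.55 p [ 0.5915 -0.002   0.1493] jaw yaw 76.86 ydir [-0.  0. -1.] f [ 0.2  0.6 -3.9] w 17.4
```

View pics/w6.png

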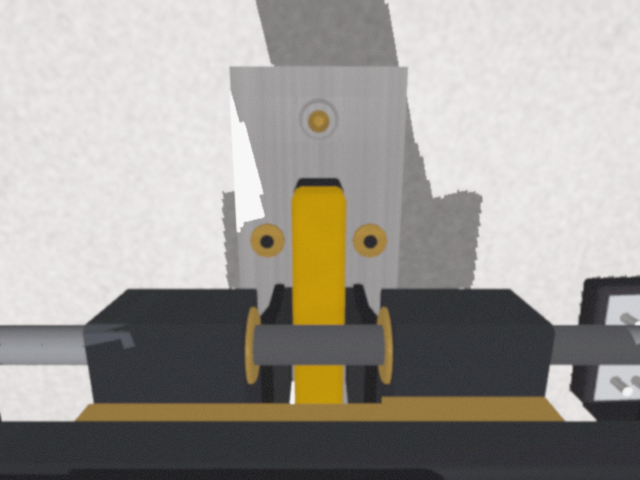

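View pics/e6.png

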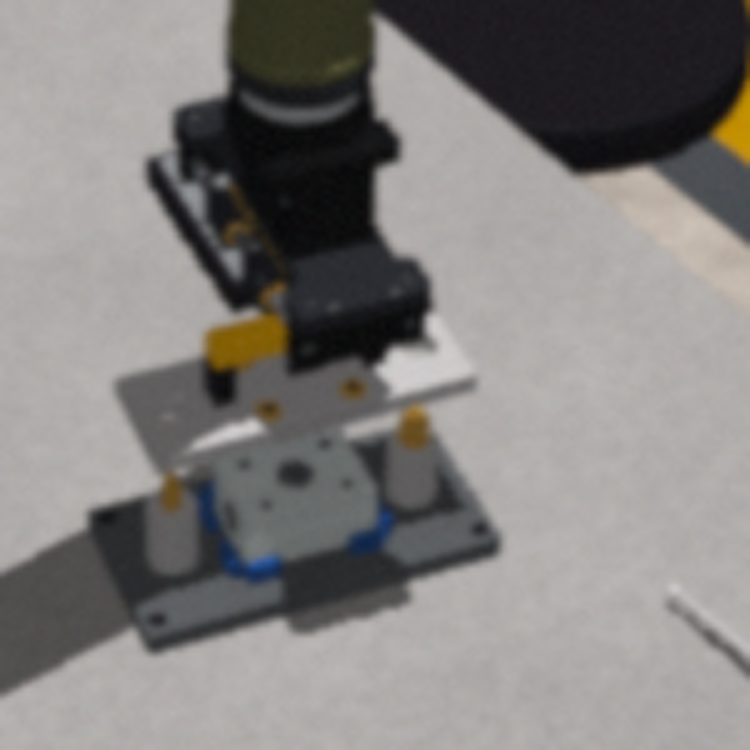

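View pics/d6.png

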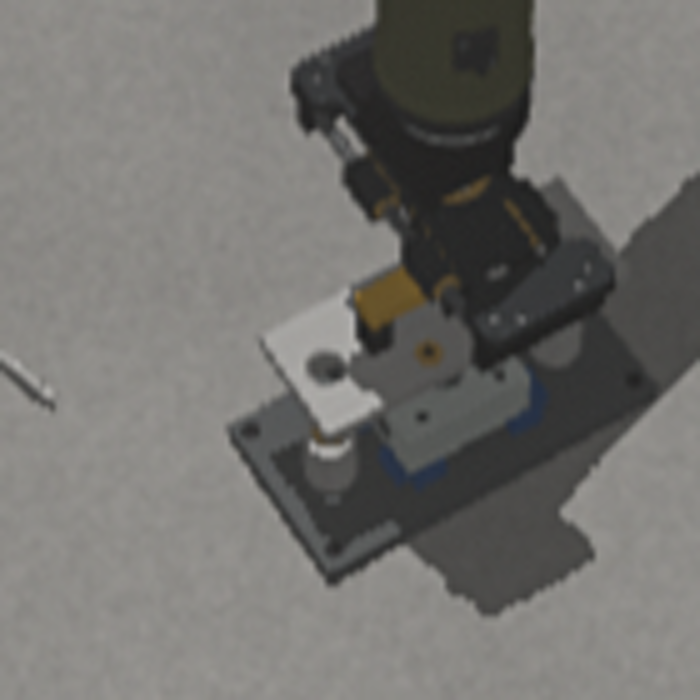

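Run:
```python
from fit import *
import pickle
w,d,e=pickle.load(open("d6.pkl","rb")); crop(w,270,80,370,160,7,"w6c.png")
T=np.array([.5915,-.002]); a=np.radians(76.86); X=np.array([np.cos(a),np.sin(a)]); Z=np.array([-X[1],X[0]])
def q(n,D,u,z): P=onz(D,u,z); v=P[:2]-T; print(n,P.round(4),(1e3*np.array([v@X,v@Z])).round(1))
q("hole top",w,(318.5,119),.1317); q("thin tip",w,(318.5,121),.084)
for u in [(230.5,67),(407,67)]: q("plate end",w,u,.1317)
for u in [(267.5,241),(370,241)]: q("bush",w,u,.1317)
q("wide scene",d,U((230,170),5,[(328,368)])[0],.1317)
print((75*X).round(1))
```

```text
hole top [0.5184 0.0152 0.1317] [ 0.1 75.1]
thin tip [0.5184 0.0152 0.084 ] [ 0.1 75.1]
plate end [ 0.4917 -0.0138  0.1317] [-34.2  94.5]
plate end [0.5073 0.0532 0.1317] [34.6 94.5]
bush [ 0.5627 -0.0179  0.1317] [-22.   24.4]
bush [0.5728 0.0253 0.1317] [22.3 24.4]
wide scene [ 0.6649 -0.0169  0.1317] [  2.2 -74.9]
[17. 73.]
```

View pics/w6c.png

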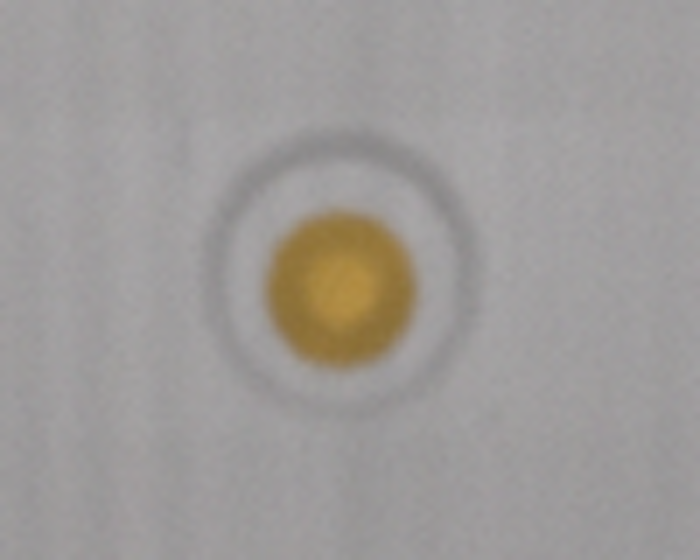

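Request:
drive_tool(increments="0 12 0 0 255; 0 14 0 0 255; 0 9 0 0 255; 0 5 0 0 255; 0 3 0 0 255; 0 3 0 0 255; 0 0 0 0 255; 0 0 0 0 255")

```text
time: 18.7
position: [0.5919, -0.002, 0.1039]
tool_rot: [-1.31, -1.038, 1.038]
ft_force: [0.5, 0.7, -3.7]
grip_width: 0.201
```

Run:
```python
from h import *
st(); w=get_image("wrist"); crop(w,270,60,370,160,5,"w7.png")
e=get_image("side"); crop(e,280,140,430,290,5,"e7.png")
d=get_image("scene"); crop(d,230,190,370,310,5,"d7.png")
```

```text
t 18.7 p [ 0.5919 -0.002   0.1039] jaw yaw 76.8 ydir [ 0.001 -0.    -1.   ] f [ 0.5  0.7 -3.7] w 17.5
```

View pics/w7.png

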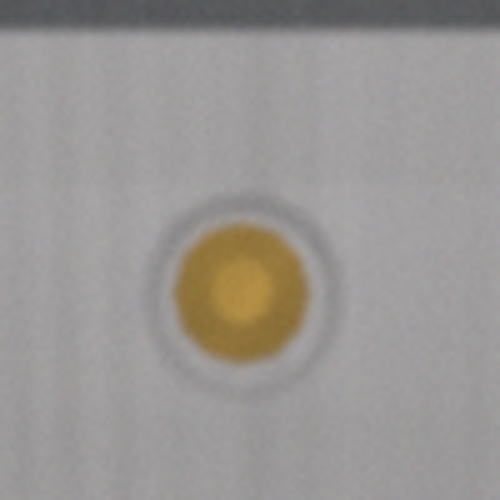

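View pics/d7.png

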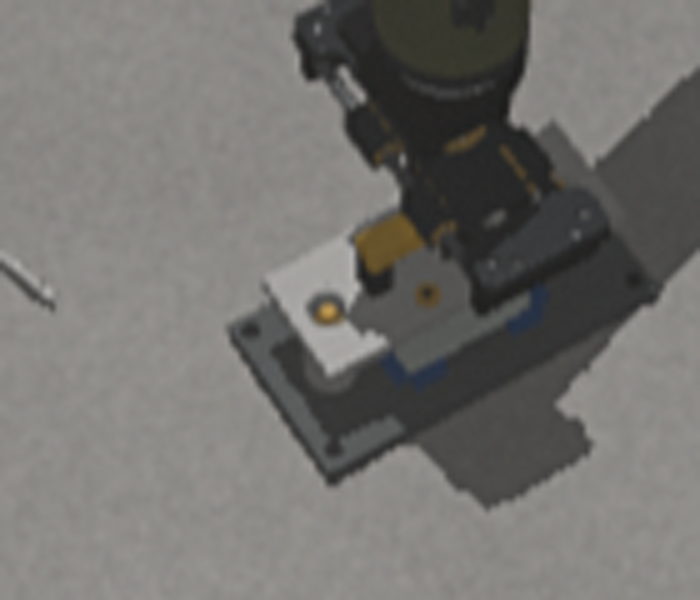

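Both brass pins show centred in their holes: thick at scene (295,252), thin at wrist (318,118). I'll continue down.

Request:
drive_tool(increments="0 3 0 0 255; 0 3 0 0 255; 0 3 0 0 255; 0 2 0 0 255; 0 2 0 0 255; 0 1.5 0 0 255; 0 0 0 0 255; 0 0 0 0 255")

```text
time: 19.85
position: [0.5918, -0.002, 0.0892]
tool_rot: [-1.31, -1.038, 1.038]
ft_force: [0.3, 1.2, -4.2]
grip_width: 0.204
```

Request:
drive_tool(increments="0 0.8 0 0 255; 0 0 0 0 255; 0 0.8 0 0 255; 0 0 0 0 255; 0 0 0 0 255")

```text
time: 20.48
position: [0.5918, -0.002, 0.0876]
tool_rot: [-1.31, -1.038, 1.038]
ft_force: [-1.0, -0.0, -2.6]
grip_width: 0.202
```

Request:
drive_tool(increments="0 0.7 0 0 255; 0 0 0 0 255; 0 0 0 0 255")

```text
time: 20.85
position: [0.5918, -0.0019, 0.0876]
tool_rot: [-1.31, -1.038, 1.038]
ft_force: [-3.2, -0.3, 4.7]
grip_width: 0.201
```

Run:
```python
from h import *
st(); e=get_image("side"); crop(e,280,140,430,290,5,"e8.png")
```

```text
t 20.85 p [ 0.5918 -0.0019  0.0876] jaw yaw 76.8 ydir [ 0. -0. -1.] f [-3.2 -0.3  4.7] w 17.5
```

View pics/e8.png

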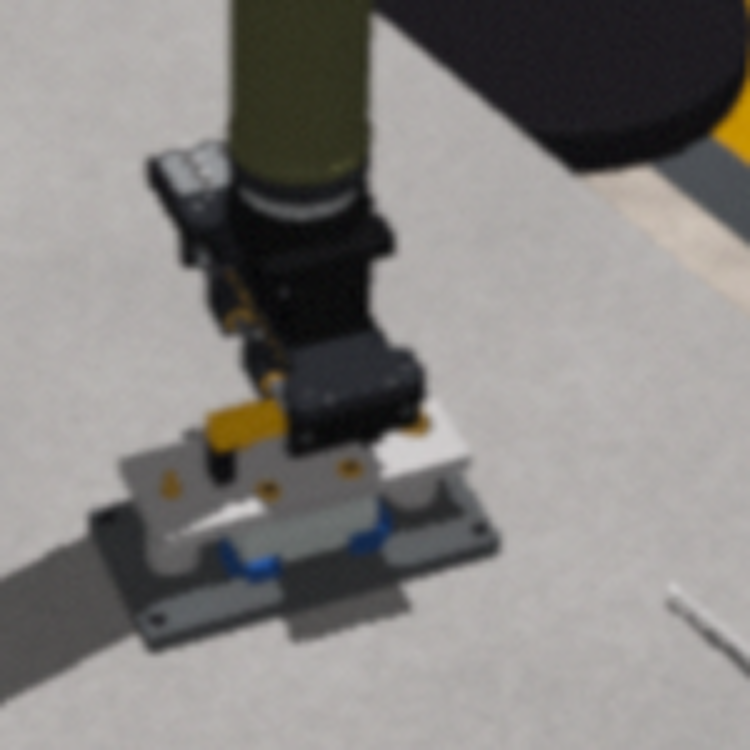

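The plate has stopped at an underside height of 58 mm and the wrist force has reversed to +4.7 N, so it is seated. I'll release and retreat.

Request:
drive_tool(increments="0 0 0 0 255; 0 0 0 0 150; 0 0 0 0 0; 0 0 0 0 0; 0 0 0 0 0; 0 -8 0 0 0; 0 -20 0 0 0; 0 -40 0 0 0; 0 -40 0 0 0; 0 -20 0 0 0; 0 0 0 0 0; 0 0 0 0 0")

```text
time: 22.4
position: [0.5911, -0.002, 0.2138]
tool_rot: [-1.309, -1.037, 1.039]
ft_force: [-0.1, -0.1, 0.1]
grip_width: 0.999
```

Run:
```python
from h import *
st(); w=get_image("wrist"); cv2.imwrite("pics/w9.png",w["img"][:,:,::-1])
e=get_image("side"); crop(e,280,140,430,290,5,"e9.png")
d=get_image("scene"); cv2.imwrite("pics/d9.png",d["img"][:,:,::-1])
a=get_image("side"); cv2.imwrite("pics/s9.png",a["img"][:,:,::-1])
```

```text
t 22.4 p [ 0.5911 -0.002   0.2138] jaw yaw 76.8 ydir [-0.001 -0.    -1.   ] f [-0.1 -0.1  0.1] w 86.9
```

View pics/w9.png

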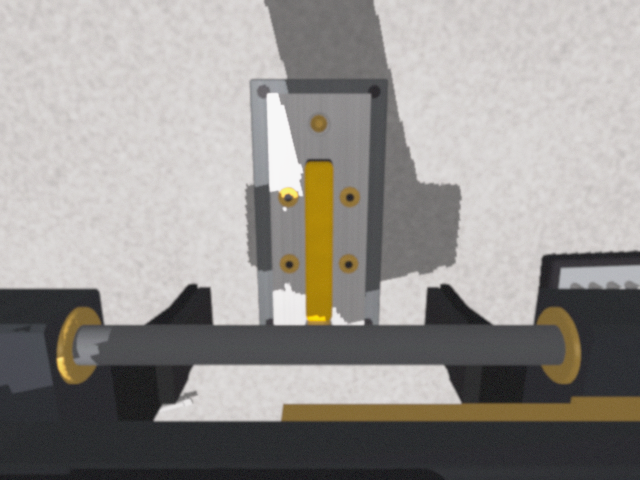

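View pics/e9.png

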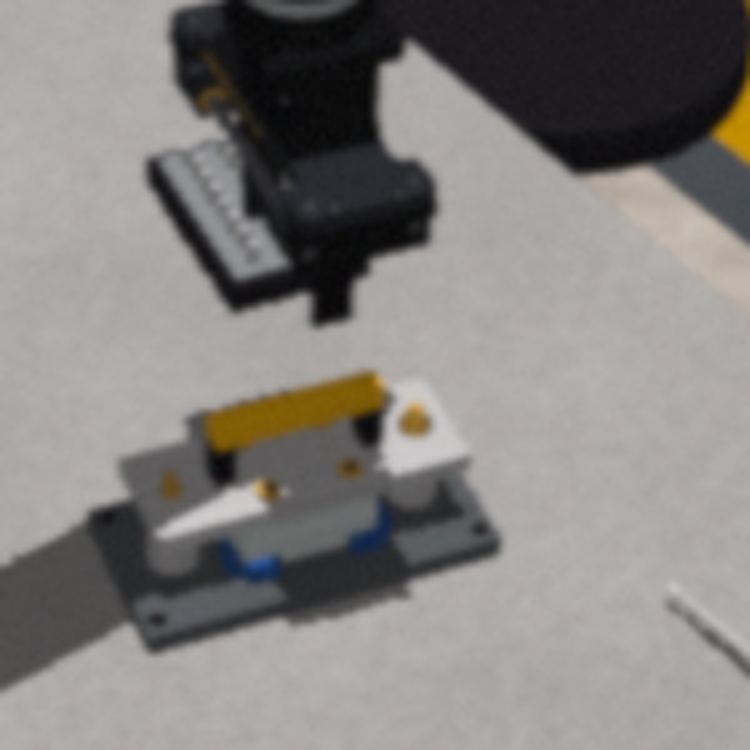

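View pics/d9.png

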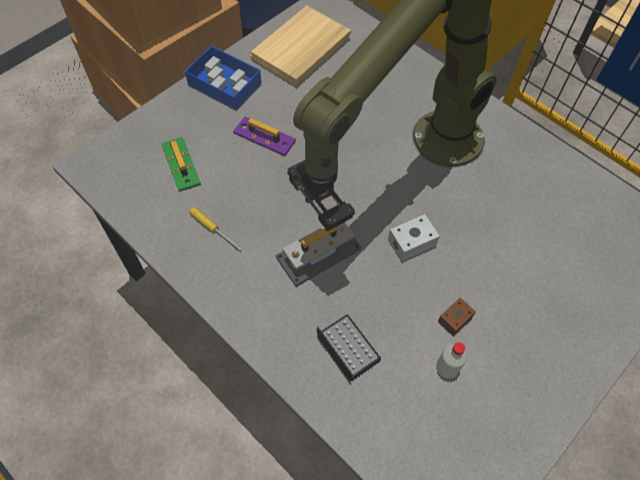

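The plate lies flush on both pillars with the pins through its holes, at side-crop (170,485) and (415,420). The gripper is clear, and the bystanders are where they were. I'll hand the job in.

Run:
```python
from bench import workorder
print(workorder.close_job())
```

```text
the job is handed in; nothing more can be done
None
```

The block is in the nest and the drill plate is on both pillar shoulders. I handed the job in at about 22.5 s; no verdict was reported.

- **Block:** I picked the smaller grey block, set it in the nest and let go of it. The wrist camera then put its centre within about 0.5 mm of the jig's centre, square to the jig.
- **Plate:** I carried it by the yellow bar and lowered it while still gripped. It stopped at an underside height of 58 mm, where the wrist's vertical force reversed from about −4 N to +4.7 N. Only then did I release it.
- **Final pictures:** Both pins show through their own holes, the plate looks level, the gripper is clear with no force on it, and the bit case, screwdriver and oil bottle appear unmoved.
- **One disagreement:** Before lowering, the scene camera put the wide hole about 4 mm to one side of the thick pin. The wrist view showed the plate aligned, and a closer look partway down showed both pins centred in their holes, so I carried on.

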